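# Slide the battery box into its charging dock and start the charge

## Task

Without gripping or lifting it, push the tall, heavy navy battery box along the bench into its charging dock, between the yellow rails and fully home against the back stop; it tips over easily, so push low, at its yellow kick step, and do not let it rock. Once it is home, press the green charge button on the grey pod fully down and let it come up again, leaving the box in the dock. Leave the amber bottle, the jar and the wrench where they are.

Things in the scene. Friction and masses are not known exactly. Their poses are not given: they have to be found in the camera images.
- box: Loose navy battery box, upright, about 2 kg: case 100 (x) x 160 (y) x 238 mm high. Sliding it on the bench takes 8 to 18 N; pushed at mid-height or above it tips. x points from its near side to its far face (which enters the dock first), z up. Origin: centre of the case's underside, on the bench. The case's near face is at x = -50 mm.
- step (a point): Centre of the flat upright front face of the box's yellow kick step, on the box's near side: 90 mm behind the box's origin (x = -90 mm), 25 mm above the bench. The face is 150 mm wide (y) and spans 6 to 44 mm above the bench; the step sticks out 40 mm from the case. Axes as the box's.
- dock: Fixed charging dock, open to the robot. Origin: where the box's origin lies (on the bench) when fully home, the axes then matching; x points into the dock. Back stop face at x = 50 mm, 60 mm high. Yellow rails 30 mm high from x = -50 to 50 mm, inner faces at y = -90 and 90 mm (10 mm play each side); guides flare out from their near ends to x = -84, y = +-123 mm.
- charge_top (a point): Centre of the top of the round green charge button (34 mm across), on a grey pod of 80 x 80 x 50 mm fixed to the bench to the left or to the right of the dock. The button is pressed straight down.
- charge (a joint): Travel of the charge button in m: 0 is up, 0.006 is fully down (about 5 N); springs back up by itself.
- bottle: Loose amber bottle with white cap, 64 mm across, 150 mm high, upright, bystander. Origin: centre of its underside.
- jar: Loose clear jar, 50 mm across, 70 mm high, upright, bystander. Origin: centre of its underside.
- wrench: Loose steel wrench lying on the bench, about 170 mm long along its x axis, bystander. Origin: on its underside near its middle.
Not all that is in view belongs to the job. Of the things that look like the box, take the one that is nearest to the robot's base at the start. Of the things that look like the part that bears charge_top, the smaller one is meant.

How it is judged:
On the way, in this order (a step that is already met when the one before it is completed fails the run):
1. the box stands fully home in the dock (x of box in the frame of dock between -0.008 and 0.006 m and y of box in the frame of dock between -0.016 and 0.016 m and angle between the x axis of box and the x axis of dock, either way round below 0.08 rad and angle between box's own z axis and vertical below 0.04 rad), for 0.2 s.
2. the charge button is pressed fully down (value of joint charge above 0.0045 m), for 0.05 s.
At the end, for the whole second after the job is handed in: The box stands upright and at rest in the dock: its origin within 8 mm of the dock's origin along x (6 mm beyond it) and 16 mm along y, its x axis within 0.08 rad of the dock's, tilt under 0.04 rad; the charge button, pressed at least 4.5 mm after the box was home, has come up again (under 2 mm) (all of step 1 and linear speed of box below 0.01 m/s and value of joint charge below 0.002 m); the robot touches nothing.
It fails at once if the box is rocked or tipped (more than 0.12 rad) (angle between box's own z axis and vertical above 0.12 rad).
It fails at once if the box is lifted (15 mm) (height (world z) of box above 0.015 m).
It fails at once if the charge button is pressed (3 mm) before the box is home (value of joint charge above 0.003 m and not (x of box in the frame of dock between -0.008 and 0.006 m and y of box in the frame of dock between -0.016 and 0.016 m and angle between the x axis of box and the x axis of dock, either way round below 0.08 rad and angle between box's own z axis and vertical below 0.04 rad)).
It fails at once if the bottle, the jar or the wrench is moved (more than 20 mm) (distance of any of bottle, jar, wrench from where it was at the start of the episode above 0.02 m).
It also fails if it takes over 61 s, if anything falls off the work surface, if the arm or the gripper's body presses on something with over 40 N, if the wrist force passes 120 N, or if a joint passes its speed limit or range.

## Robot

A 7-joint arm with a two-finger parallel gripper is mounted at the origin on the work surface. World frame = base frame: x ahead of the robot, y to its left, z up, the work surface at z = 0. Lengths are in m, angles in rad, forces in N, time in s.
With the tool pointing down it reaches from about 0.4 to 0.85 m from the base axis. Payload 10.4 kg.
Tool frame: the origin (TCP) lies midway between the tips of the shut fingers; the grasp point (between the pads) lies 19 mm behind it; z points along the fingers, y is the line along which they close (so a half turn about z gives the same grasp; the last joint's range is limited). The gripper opens to 87 mm and grips with 3 to 60 N. Pads are 19 mm wide; open, the fingers measure 117 mm over their backs; the gripper's body (75 mm by 190 mm) begins 51 mm behind the grasp point.
Start: joints at [-1.331, 0.332, -0.065, 1.46, 0.022, 1.35, -0.088], TCP at [0.162, 0.604, 0.223] pointing down, gripper open.
Joint ranges: [-2.6, 2.6], [-0.5, 2.12], [-1.47, 1.34], [0.16, 2.42], [-1.27, 4.41], [0.06, 2.06], [-2.6, 2.6]. Speed limits (rad/s): [2.22, 2.22, 2.79, 2.79, 3.14, 3.14, 3.14].

## Interface

Orientations are given as a unit quaternion [x, y, z, w].
In Python, from bench import r gives the robot as it stands.
- The arm moves only by the tool arm_command, never from a script. Its arguments are lists of equal length, an entry for each row: "xyz": the shift along the world's x, y, z in m, a list of three; "rot": the turn, a rotation vector about the world's x, y, z in rad, a list of three. In form: {"xyz": [[tx, ty, tz], ...], "rot": [[ax, ay, az], ...]}. A call has 1 to 20 rows; each row is the pose to reach, as a shift and turn from the pose commanded when the call began; what a row does not reach only later rows make up. A row lasts 1/12 s, in which the tool goes at most 41.7 mm and 7.16 degrees, less where a joint would pass 70% of its speed; a pose out of reach is approached as far as the arm can. A call with a gripper value outside its range is refused whole. "grip" is the opening, from 0 (shut) to 1 (fully open), set as the call begins (left out, the last holds). The fingers move at their own pace and stop on an object; "squeeze" is the grip in N (left out, the last holds). Time passes only in rows, so rows that repeat a pose let the fingers close. It gives the time, the measured TCP pose, the force, the opening and the grip force at its end, in the units of the state.
- r.read_state(): the state, without advancing time (a new reading comes with each control period).
- r.camera(name): name is "scene" or "top" or "wrist"; returns the picture (420x560x3 uint8, red, green, blue); there is no depth.
- r.camera_model(name): a dict with "fx", "fy", "cx", "cy" (pixels), "k1" (the pictures are not rectified: a ray, as slopes to the right and down, at radius r is drawn at 1 + k1 r^2 times it, then the intrinsics apply), "T" (4x4, takes a point from camera to world coordinates). Camera axes: x right, y up, looking along -z (the intrinsics and any distortion apply to the point x, -y, -z); pixel columns grow to the right and rows downward; lengths in m; the calibration is good to about 2 mm. A picture is of the moment at which its call begins: read the wrist's pose just before it. camera_model takes no time and is no camera call; for the wrist camera it gives the pose at the moment of the call.
- r.close_job(): hands the job in; it is judged then, once.
Trained networks look in the newest picture that a camera, given by its name, has taken for a name from the list of things; names that differ only in an ending like _2 or _b are one class to them, and where a whole thing is asked for, a point or a joint stands for the part that bears it (a point fixed in the world has none). Each returns a list of dicts, best first, with "conf" (0 to 1); they miss things now and then, are a little off and sometimes report something else, mostly with a low value. They report only what shows in the picture. A call takes as long as a camera call. They do not tell look-alikes from the thing itself.
- r.look_for(label, camera): "at" ([x, y, z] in m, in the coordinates of the camera as it stood for that picture, good to about 4 mm: the middle of the surface that is visible of it).
- r.spot_point(label, camera): "at" ([x, y, z] in m, in the coordinates of the camera as it stood for that picture, good to about 4 mm: a listed point, or the origin of a listed thing).
The state is a dict: "time": time; "joint_positions": joint angles; "joint_vel": joint speeds; "joint_torque": joint torques, N m; "ee_pos": TCP position; "eef_rot": TCP orientation; "ft_force": force on the tool from outside, world axes, zero at the start; "torque": the same for the moment, N m; "width": finger opening in m; "grip_force": force on a finger pad.
Only numpy, scipy, OpenCV 4.12 (cv2) and the standard library are available. Lean on these libraries where they do the work, as an engineer would, in place of code of your own. Each camera call takes 0.05 s, during which the arm holds its last target. There are 200 camera calls.

## Working session

There is one attempt and no reset: what is moved stays moved. The work goes in short steps, Python scripts to look and compute and a tool call to move; the robot and the scene stay as the last step left them, time stands still between calls to the robot, and variables do not carry over. Pictures are saved under pics/ and viewed, at most 10 in all, crops included, and the job is handed in when it is done.

Besides the shell and the picture viewer there is one more tool, called after ">>>" by a JSON object that holds its "api" and its "payload", one argument or row to a line. arm_command: Moves the arm, as the interface text tells. Its arguments: {"type":"object","properties":{"xyz":{"type":"array"},"rot":{"type":"array"},"grip":{"type":"number"},"squeeze":{"type":"number"}},"required":["xyz","rot"]}

```bash
mkdir -p pics; cat > h.py <<'E'
import numpy as np, cv2
from bench import r
def snap(c,n=None):
    im=r.camera(c)
    if n: cv2.imwrite('pics/'+n+'.png',im[:,:,::-1])
    return im
def w(c,p):
    return (np.array(r.camera_model(c)['T'])@np.r_[p,1])[:3]
def px(c,p):
    m=r.camera_model(c);q=np.linalg.inv(np.array(m['T']))@np.r_[p,1]
    a,b=q[0]/-q[2],-q[1]/-q[2];k=1+m['k1']*(a*a+b*b)
    return np.array([m['cx']+m['fx']*a*k,m['cy']+m['fy']*b*k])
def ray(c,u,v,z):
    m=r.camera_model(c);p=np.array([(u-m['cx'])/m['fx'],(v-m['cy'])/m['fy']]);s=p.copy()
    for _ in range(20): s=p/(1+m['k1']*(s@s))
    T=np.array(m['T']);d=T[:3,:3]@np.array([s[0],-s[1],-1]);o=T[:3,3]
    return o+d*(z-o[2])/d[2]
E
python3 - <<'E'
from h import *
a=snap('scene');b=snap('top');cv2.imwrite('pics/a.png',np.vstack([a,b])[:,:,::-1]) 
cv2.imwrite('pics/scene.png',a[:,:,::-1]);cv2.imwrite('pics/top.png',b[:,:,::-1])
for c in('scene','top'):
  for l in('box','step','dock','charge_top','bottle','jar','wrench'):
    for d in r.spot_point(l,c): 
      p=w(c,d['at']);print(c,l,p.round(3),round(d['conf'],2),px(c,p).round())
print(r.read_state())
E
```

```text
scene box [0.564 0.037 0.003] 0.77 [284. 241.]
scene box [ 0.681  0.494 -0.   ] 0.58 [172. 393.]
scene step [0.474 0.044 0.026] 0.8 [317. 248.]
scene charge_top [ 0.544 -0.48   0.105] 0.73 [342.  91.]
scene charge_top [ 0.514 -0.322  0.073] 0.41 [338. 135.]
scene bottle [0.482 0.323 0.003] 0.72 [280. 351.]
scene jar [ 0.661  0.31  -0.   ] 0.63 [211. 323.]
scene wrench [ 0.666 -0.306  0.002] 0.65 [287. 143.]
top box [ 0.683  0.493 -0.001] 0.94 [125. 184.]
top box [ 0.559  0.035 -0.001] 0.89 [271. 222.]
top step [0.769 0.511 0.021] 0.73 [118. 156.]
top step [0.47  0.043 0.028] 0.6 [268. 250.]
top charge_top [ 0.547 -0.485  0.099] 0.61 [449. 222.]
top charge_top [ 0.513 -0.328  0.071] 0.41 [393. 235.]
top bottle [ 0.478  0.323 -0.001] 0.64 [178. 249.]
{'time': 0.8, 'joint_positions': array([-1.33057495,  0.33214855, -0.06470744,  1.46006738,  0.02160456,
        1.34991719, -0.08845508]), 'joint_vel': array([ 0.00058793,  0.00033648,  0.00149624, -0.00095287, -0.00131611,
       -0.00127549,  0.00050358]), 'joint_torque': array([-8.80356474e-04, -6.22986245e+01,  2.42608757e-02, -3.90118504e+01,
       -6.10274286e-02,  3.11376736e-02, -6.25568077e-06]), 'ee_pos': array([0.16236625, 0.60357494, 0.22262328]), 'eef_rot': array([1.31005281e-01, 9.91381667e-01, 7.73927335e-05, 3.34026349e-07]), 'ft_force': array([0.42761228, 0.2078638 , 0.45242322]), 'torque': array([ 0.00353702,  0.01440971, -0.01718046]), 'grip_force': 0.0, 'width': 0.08724779154794057}
```

View pics/scene.png

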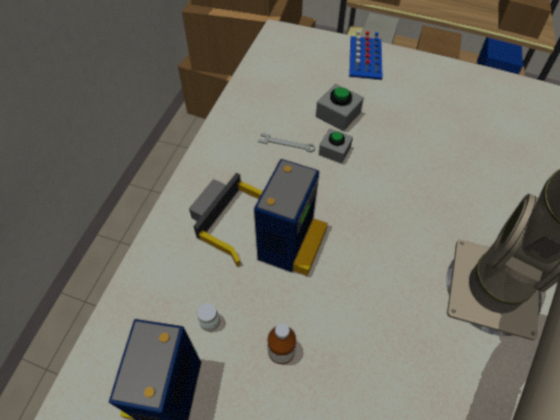

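View pics/top.png

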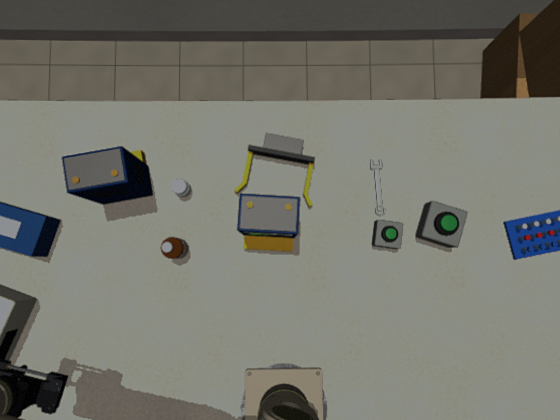

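The scene and top views both show two navy boxes and two pods.

| Candidate | Pixel in top view |
|---|---|
| Navy box, near one (chosen) | (268,215) |
| Navy box, far-left one | (107,175) |
| Blue carton | (25,230) |
| Pod, small (chosen) | (388,234) |
| Pod, large | (441,223) |

The dock's stop runs from about (249,147) to (314,159), and the rails are below it. Next I'll check a close crop.

```bash
python3 - <<'E'
from h import *
im=cv2.imread('pics/top.png')[125:265,225:335]
im=cv2.resize(im,None,fx=4.2,fy=4.2,interpolation=cv2.INTER_CUBIC)
cv2.imwrite('pics/crop.png',im)
s=cv2.imread('pics/scene.png')[120:280,170:340]
cv2.imwrite('pics/crop2.png',cv2.resize(s,None,fx=3.6,fy=3.6,interpolation=cv2.INTER_CUBIC))
E
```

```text
(no output)
```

View pics/crop.png

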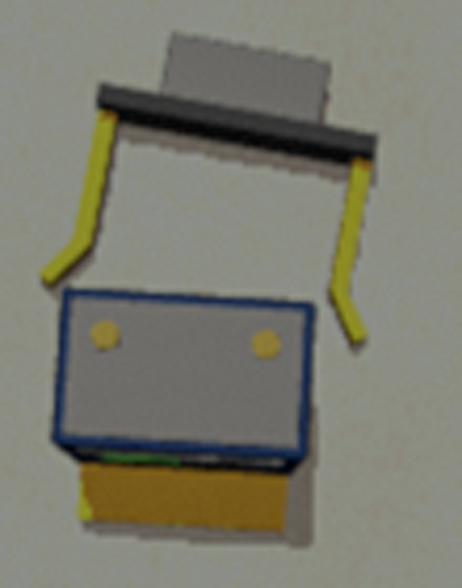

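View pics/crop2.png

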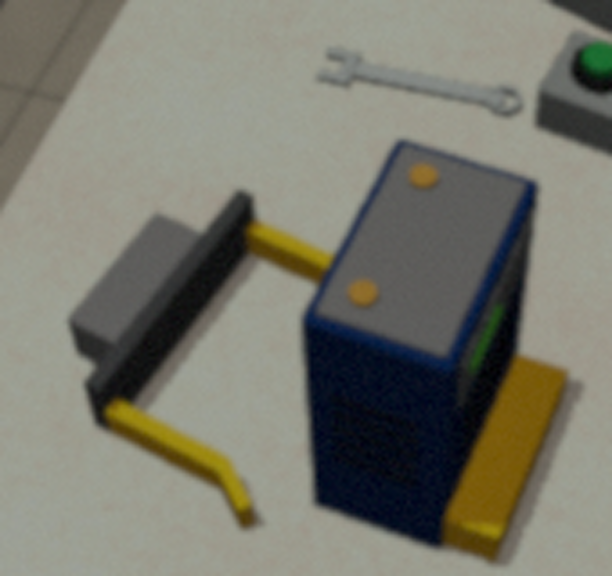

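```bash
cat >> h.py <<'E'
from scipy.optimize import least_squares
def fit(c,obs,x0):
    def f(x):
        R=np.array([[np.cos(x[2]),-np.sin(x[2])],[np.sin(x[2]),np.cos(x[2])]])
        return np.concatenate([px(c,np.r_[R@np.array(p[:2])+x[:2],p[2]])-q for p,q in obs])
    s=least_squares(f,x0,loss='soft_l1');return s.x,f(s.x).reshape(-1,2)
E
python3 - <<'E'
from h import *
C=lambda u,v:np.array([u,v])/4.2+[225,125]-0.4
D=[((-.05,.09,.03),C(90,243)),((-.05,-.09,.03),C(331,290)),((.05,.09,.03),C(116,124)),((.05,-.09,.03),C(352,161))]
print('dock',*fit('top',D,[.7,0,-.15]))
B=[((.05,.08,.238),C(65,290)),((.05,-.08,.238),C(314,304)),((-.05,.08,.238),C(53,440)),((-.05,-.08,.238),C(302,460)),
((-.09,-.075,.044),C(286,528)),((-.09,.075,.044),C(88,520))]
print('box',*fit('top',B,[.56,.03,-.08]))
C=lambda u,v:np.array([u,v])/3.6+[170,120]-0.4
S=[((-.05,.09,.03),C(214,470)),((.05,.09,.03),C(115,415)),((.05,-.09,.03),C(252,235))]
print('dockS',*fit('scene',[((-.05,.123-.033,.03),C(221,458)),((.05,.098,.03),C(108,402)),],[.7,0,-.15]))
B=[((.05,.08,.238),C(307,318)),((.05,-.08,.238),C(402,142)),((-.05,.08,.238),C(448,364)),((-.05,-.08,.238),C(536,185)),
((.05,.08,0),C(318,503)),((-.05,.08,0),C(443,543))]
print('boxS',*fit('scene',B,[.56,.03,-.08]))
for c in('top','scene'):
  m=r.camera_model(c);print(np.array(m['T'])[:3,3])
E
```

```text
dock [ 0.70942103  0.01238899 -0.18637487] [[ 0.10574375  1.1977405 ]
 [-0.21358136  0.25713824]
 [-0.17610623 -1.52250927]
 [ 0.29002835 -0.19988424]]
box [ 0.56137611  0.03741837 -0.06247149] [[-0.68559474 -0.94445063]
 [ 0.99046406 -0.90722319]
 [-0.30082128  1.39261144]
 [ 1.95351541  0.01703018]
 [ 0.06115814  0.7643554 ]
 [-2.30610577 -0.0503979 ]]
dockS [ 0.70951054  0.01306802 -0.26265027] [[ 0.27962484  0.1922061 ]
 [-0.28842326 -0.21571324]]
boxS [ 0.56001479  0.03491941 -0.06600681] [[-1.4941225  -0.48960229]
 [-0.44227134 -2.73800056]
 [ 2.23210169  1.34056379]
 [ 2.24676043 -2.25303021]
 [-0.88368095  0.26981339]
 [-0.03077317  2.13588731]]
[0.43880611 0.02195374 1.37666179]
[0.39152885 0.62874524 1.03872482]
```

>>> {"api": "arm_command", "payload": {
  "xyz": [
    [0.2,-0.27,0],
    [0.2,-0.27,0],
    [0.2,-0.27,0],
    [0.2,-0.27,0],
    [0.2,-0.27,0],
    [0.2,-0.27,0],
    [0.2,-0.27,0],
    [0.2,-0.27,0],
    [0.2,-0.27,0],
    [0.258,-0.558,0],
    [0.258,-0.558,0],
    [0.258,-0.558,0],
    [0.258,-0.558,0],
    [0.258,-0.558,0],
    [0.258,-0.558,0],
    [0.258,-0.558,0],
    [0.258,-0.558,0],
    [0.258,-0.558,0],
    [0.258,-0.558,0],
    [0.258,-0.558,0]
  ],
  "rot": [
    [0,0,0.1],
    [0,0,0.1],
    [0,0,0.1],
    [0,0,0.1],
    [0,0,0.1],
    [0,0,0.1],
    [0,0,0.1],
    [0,0,0.1],
    [0,0,0.1],
    [0,0,0.2],
    [0,0,0.2],
    [0,0,0.2],
    [0,0,0.2],
    [0,0,0.2],
    [0,0,0.2],
    [0,0,0.2],
    [0,0,0.2],
    [0,0,0.2],
    [0,0,0.2],
    [0,0,0.2]
  ],
  "grip": 1
}}

```text
time: 2.47
ee_pos: [0.4202, 0.0469, 0.2226]
eef_rot: [0.03, 1.0, 0.0, -0.0]
ft_force: [-0.1, -0.2, 0.4]
width: 0.0871
grip_force: 0.0
```

```bash
python3 - <<'E'
from h import *
snap('wrist','wr');snap('scene','sc2')
for c in('wrist','scene'):
  for l in('box','step','dock'):
    for d in r.spot_point(l,c): 
      p=w(c,d['at']);print(c,l,p.round(3),round(d['conf'],2),px(c,p).round())
E
```

```text
wrist step [0.474 0.042 0.024] 0.78 [283. 231.]
scene box [0.563 0.037 0.002] 0.82 [285. 241.]
scene box [ 0.682  0.491 -0.   ] 0.74 [172. 391.]
scene step [0.475 0.045 0.027] 0.93 [316. 248.]
```

View pics/wr.png

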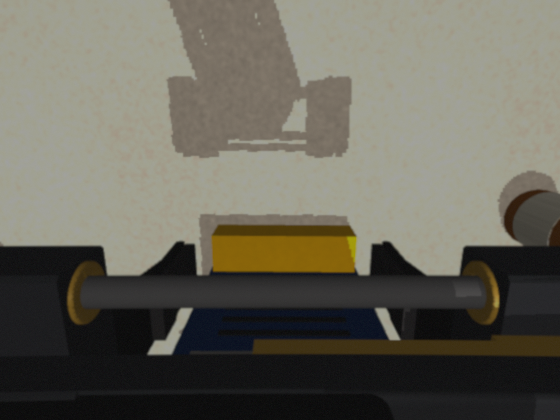

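The wrist picture shows the yellow step's front edge at row 236, columns 213–355. It is level and centred, so the gripper is square to it and I can descend in front of it.

>>> {"api": "arm_command", "payload": {
  "xyz": [
    [0,0,-0.04],
    [0,0,-0.08],
    [0,0,-0.12],
    [0,0,-0.15],
    [0,0,-0.18],
    [0,0,-0.2],
    [0,0,-0.2],
    [0,0,-0.2]
  ],
  "rot": [
    [0,0,0],
    [0,0,0],
    [0,0,0],
    [0,0,0],
    [0,0,0],
    [0,0,0],
    [0,0,0],
    [0,0,0]
  ]
}}

```text
time: 3.53
ee_pos: [0.4198, 0.0452, 0.0224]
eef_rot: [0.031, 1.0, -0.001, -0.001]
ft_force: [0.4, -0.0, 1.5]
width: 0.087
grip_force: 0.0
```

>>> {"api": "arm_command", "payload": {
  "xyz": [
    [0.01,0,0],
    [0.02,-0.001,0],
    [0.028,-0.001,0],
    [0.034,-0.001,0],
    [0.038,-0.001,0],
    [0.041,-0.002,0],
    [0.044,-0.002,0],
    [0.047,-0.002,0],
    [0.05,-0.002,0],
    [0.053,-0.002,0],
    [0.056,-0.002,0],
    [0.059,-0.002,0],
    [0.062,-0.002,0],
    [0.065,-0.002,0],
    [0.068,-0.002,0],
    [0.071,-0.003,0],
    [0.074,-0.003,0],
    [0.077,-0.003,0],
    [0.08,-0.003,0],
    [0.083,-0.003,0]
  ],
  "rot": [
    [0,0,0],
    [0,0,0],
    [0,0,0],
    [0,0,0],
    [0,0,0],
    [0,0,0],
    [0,0,-0.004],
    [0,0,-0.008],
    [0,0,-0.012],
    [0,0,-0.016],
    [0,0,-0.02],
    [0,0,-0.024],
    [0,0,-0.028],
    [0,0,-0.032],
    [0,0,-0.036],
    [0,0,-0.041],
    [0,0,-0.046],
    [0,0,-0.051],
    [0,0,-0.056],
    [0,0,-0.06]
  ]
}}

```text
time: 5.2
ee_pos: [0.499, 0.0436, 0.0215]
eef_rot: [0.061, 0.998, 0.0, -0.005]
ft_force: [-19.6, 3.3, 12.8]
width: 0.087
grip_force: 9.8
```

```bash
python3 - <<'E'
from h import *
snap('top','top3');snap('scene','sc3')
for c in('top','scene'):
  for l in('box','step'):
    for d in r.spot_point(l,c): 
      p=w(c,d['at']);print(c,l,p.round(3),round(d['conf'],2),px(c,p).round())
im=cv2.imread('pics/top3.png')[125:265,225:335]
cv2.imwrite('pics/crop3.png',cv2.resize(im,None,fx=4.2,fy=4.2,interpolation=cv2.INTER_CUBIC))
E
```

```text
top box [ 0.682  0.491 -0.001] 0.88 [126. 184.]
top step [0.769 0.511 0.022] 0.87 [118. 156.]
top step [ 0.668  0.315 -0.001] 0.34 [182. 189.]
scene box [0.604 0.03  0.001] 0.75 [271. 235.]
scene step [0.514 0.044 0.025] 0.72 [302. 244.]
```

View pics/crop3.png

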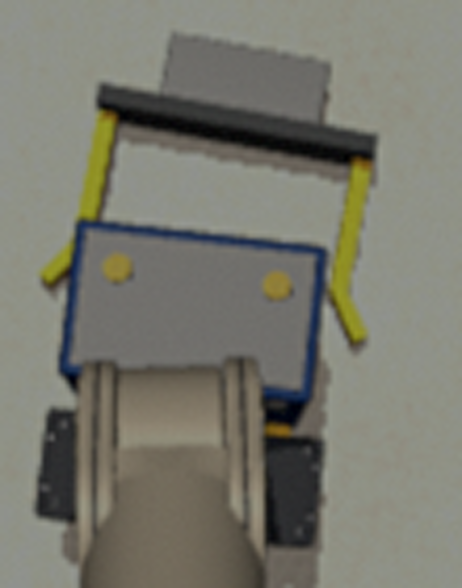

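The crop shows the box centred in the dock mouth, with its front edge from (78,222) to (325,248). It follows the gripper's turn, so I'll keep pushing.

>>> {"api": "arm_command", "payload": {
  "xyz": [
    [0.003,0,0],
    [0.006,0,0],
    [0.009,0,0],
    [0.012,0,0],
    [0.015,0,0],
    [0.018,-0.001,0],
    [0.021,-0.001,0],
    [0.024,-0.001,0],
    [0.027,-0.001,0],
    [0.03,-0.001,0],
    [0.033,-0.001,0],
    [0.036,-0.001,0],
    [0.039,-0.002,0],
    [0.042,-0.002,0],
    [0.045,-0.002,0],
    [0.048,-0.002,0],
    [0.051,-0.002,0],
    [0.054,-0.003,0],
    [0.057,-0.003,0],
    [0.06,-0.003,0]
  ],
  "rot": [
    [0,0,-0.004],
    [0,0,-0.008],
    [0,0,-0.012],
    [0,0,-0.016],
    [0,0,-0.02],
    [0,0,-0.024],
    [0,0,-0.028],
    [0,0,-0.032],
    [0,0,-0.036],
    [0,0,-0.041],
    [0,0,-0.046],
    [0,0,-0.05],
    [0,0,-0.054],
    [0,0,-0.058],
    [0,0,-0.062],
    [0,0,-0.062],
    [0,0,-0.062],
    [0,0,-0.062],
    [0,0,-0.062],
    [0,0,-0.062]
  ]
}}

```text
time: 7.17
ee_pos: [0.5591, 0.0401, 0.0215]
eef_rot: [0.092, 0.996, 0.0, -0.005]
ft_force: [-19.2, 1.5, 11.7]
width: 0.0872
grip_force: 9.2
```

```bash
python3 - <<'E'
from h import *
snap('top','top4');snap('scene','sc4')
for l in('box','step'):
    for d in r.spot_point(l,'scene'): 
      p=w('scene',d['at']);print(l,p.round(3),round(d['conf'],2))
im=cv2.imread('pics/top4.png')[125:265,225:335]
cv2.imwrite('pics/crop4.png',cv2.resize(im,None,fx=4.2,fy=4.2,interpolation=cv2.INTER_CUBIC))
E
```

```text
box [ 0.664  0.023 -0.001] 0.93
box [0.683 0.494 0.   ] 0.76
box [0.575 0.041 0.026] 0.26
step [0.574 0.037 0.025] 0.77
```

View pics/crop4.png

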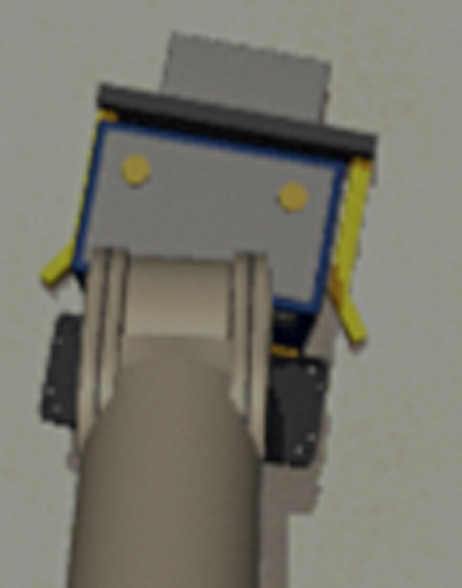

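The box is square between the rails, with about 45 mm left to the stop.

>>> {"api": "arm_command", "payload": {
  "xyz": [
    [0.003,0,0],
    [0.006,-0.001,0],
    [0.009,-0.002,0],
    [0.012,-0.002,0],
    [0.015,-0.003,0],
    [0.018,-0.003,0],
    [0.021,-0.004,0],
    [0.024,-0.005,0],
    [0.027,-0.005,0],
    [0.03,-0.006,0],
    [0.032,-0.006,0],
    [0.034,-0.006,0],
    [0.036,-0.007,0],
    [0.038,-0.007,0],
    [0.039,-0.007,0],
    [0.04,-0.007,0]
  ],
  "rot": [
    [0,0,0],
    [0,0,0],
    [0,0,0],
    [0,0,0],
    [0,0,0],
    [0,0,0],
    [0,0,0],
    [0,0,0],
    [0,0,0],
    [0,0,0],
    [0,0,0],
    [0,0,0],
    [0,0,0],
    [0,0,0],
    [0,0,0],
    [0,0,0]
  ]
}}

```text
time: 8.7
ee_pos: [0.5993, 0.0333, 0.0214]
eef_rot: [0.092, 0.996, 0.0, -0.005]
ft_force: [-19.0, 2.5, 10.3]
width: 0.0869
grip_force: 9.2
```

>>> {"api": "arm_command", "payload": {
  "xyz": [
    [0.001,0,0],
    [0.002,0,0],
    [0.003,0,0],
    [0.004,-0.001,0]
  ],
  "rot": [
    [0,0,0],
    [0,0,0],
    [0,0,0],
    [0,0,0]
  ]
}}

```text
time: 9.03
ee_pos: [0.6033, 0.0327, 0.0215]
eef_rot: [0.092, 0.996, 0.0, -0.005]
ft_force: [-17.4, 4.7, 9.2]
width: 0.0869
grip_force: 8.7
```

>>> {"api": "arm_command", "payload": {
  "xyz": [
    [0.001,0,0],
    [0.002,0,0],
    [0.003,0,0]
  ],
  "rot": [
    [0,0,0],
    [0,0,0],
    [0,0,0]
  ]
}}

```text
time: 9.28
ee_pos: [0.6063, 0.0323, 0.0215]
eef_rot: [0.092, 0.996, 0.0, -0.005]
ft_force: [-17.4, 1.5, 10.2]
width: 0.0869
grip_force: 9.0
```

>>> {"api": "arm_command", "payload": {
  "xyz": [
    [0.001,0,0],
    [0.002,0,0]
  ],
  "rot": [
    [0,0,0],
    [0,0,0]
  ]
}}

```text
time: 9.45
ee_pos: [0.6083, 0.0322, 0.0214]
eef_rot: [0.092, 0.996, 0.0, -0.005]
ft_force: [-18.1, 2.6, 10.5]
width: 0.0869
grip_force: 9.0
```

>>> {"api": "arm_command", "payload": {
  "xyz": [
    [0.001,0,0],
    [0.002,0,0]
  ],
  "rot": [
    [0,0,0],
    [0,0,0]
  ]
}}

```text
time: 9.62
ee_pos: [0.6103, 0.032, 0.0214]
eef_rot: [0.092, 0.996, 0.0, -0.005]
ft_force: [-19.1, 3.5, 10.6]
width: 0.0872
grip_force: 10.4
```

>>> {"api": "arm_command", "payload": {
  "xyz": [
    [0.001,0,0],
    [0.002,0,0]
  ],
  "rot": [
    [0,0,0],
    [0,0,0]
  ]
}}

```text
time: 9.78
ee_pos: [0.6103, 0.0321, 0.0214]
eef_rot: [0.092, 0.996, 0.0, -0.007]
ft_force: [-32.4, 1.4, 23.3]
width: 0.0874
grip_force: 16.3
```

```bash
python3 - <<'E'
from h import *
snap('top','top5');snap('scene','sc5')
for l in('box','step'):
    for d in r.spot_point(l,'scene'): 
      p=w('scene',d['at']);print(l,p.round(3),round(d['conf'],2))
a=cv2.imread('pics/top5.png')[125:235,230:335];b=cv2.imread('pics/sc5.png')[150:260,170:285]
cv2.imwrite('pics/crop5.png',cv2.resize(np.hstack([a,b]),None,fx=3.6,fy=3.6,interpolation=cv2.INTER_CUBIC))
E
```

```text
box [0.712 0.015 0.002] 0.71
step [0.624 0.03  0.027] 0.75
```

View pics/crop5.png

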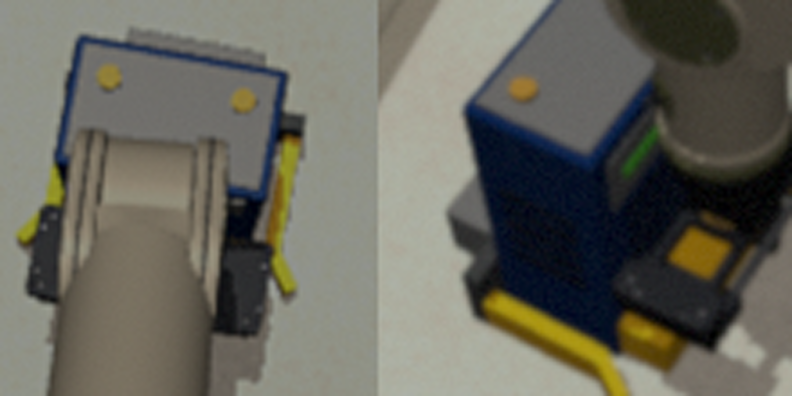

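The pushing force jumped to 32 N with no further travel. The box sits against the stop between the rails at about (0.712, 0.015), so it is home. I'll back off and rise.

>>> {"api": "arm_command", "payload": {
  "xyz": [
    [-0.004,0,0],
    [-0.01,0.001,0],
    [-0.02,0.003,0],
    [-0.035,0.005,0],
    [-0.05,0.008,0],
    [-0.065,0.011,0],
    [-0.08,0.014,0.01],
    [-0.09,0.014,0.04],
    [-0.09,0.014,0.08],
    [-0.09,0.014,0.12],
    [-0.09,0,0.15],
    [-0.09,-0.04,0.15],
    [-0.09,-0.08,0.15],
    [-0.09,-0.12,0.15],
    [-0.09,-0.16,0.15],
    [-0.09,-0.2,0.15],
    [-0.09,-0.24,0.15],
    [-0.09,-0.28,0.15],
    [-0.09,-0.32,0.15],
    [-0.09,-0.34,0.15]
  ],
  "rot": [
    [0,0,0],
    [0,0,0],
    [0,0,0],
    [0,0,0],
    [0,0,0],
    [0,0,0],
    [0,0,0],
    [0,0,0],
    [0,0,0],
    [0,0,0],
    [0,0,0],
    [0,0,0],
    [0,0,0],
    [0,0,0],
    [0,0,0],
    [0,0,0],
    [0,0,0],
    [0,0,0],
    [0,0,0],
    [0,0,0]
  ]
}}

```text
time: 11.65
ee_pos: [0.5249, -0.3138, 0.173]
eef_rot: [0.094, 0.996, -0.001, 0.0]
ft_force: [0.4, -0.9, -0.4]
width: 0.087
grip_force: 0.0
```

>>> {"api": "arm_command", "payload": {
  "xyz": [
    [0,0,0],
    [0,0,0],
    [0,0,0],
    [0,0,0]
  ],
  "rot": [
    [0,0,0],
    [0,0,0],
    [0,0,0],
    [0,0,0]
  ],
  "grip": 0
}}

```text
time: 11.98
ee_pos: [0.527, -0.3069, 0.1726]
eef_rot: [0.091, 0.996, 0.0, 0.0]
ft_force: [0.3, 0.0, 0.1]
width: 0.068
grip_force: 0.0
```

```bash
python3 - <<'E'
from h import *
snap('top','top6');snap('scene','sc6');snap('wrist','wr6')
for c in('top','scene','wrist'):
  for l in('box','step','charge_top'):
    for d in r.spot_point(l,c): 
      p=w(c,d['at']);print(c,l,p.round(3),round(d['conf'],2),px(c,p).round())
print(r.read_state()['ee_pos'],r.read_state()['width'])
a=cv2.imread('pics/top6.png')[125:235,230:335];a=cv2.resize(a,None,fx=3.8,fy=3.8,interpolation=cv2.INTER_CUBIC)[:420]
b=cv2.resize(cv2.imread('pics/wr6.png'),(400,300))
o=np.zeros((a.shape[0],a.shape[1]+400,3),np.uint8);o[:,:a.shape[1]]=a;o[:300,a.shape[1]:]=b
cv2.imwrite('pics/crop6.png',o)
E
```

```text
top box [ 0.679  0.493 -0.003] 0.89 [125. 185.]
top box [ 0.711  0.013 -0.001] 0.67 [277. 175.]
top step [0.624 0.031 0.028] 0.87 [272. 200.]
top step [0.771 0.507 0.022] 0.58 [119. 155.]
top charge_top [ 0.513 -0.324  0.074] 0.49 [392. 235.]
scene box [ 0.682  0.488 -0.002] 0.79 [173. 390.]
scene box [0.714 0.012 0.002] 0.57 [236. 219.]
scene step [0.624 0.034 0.028] 0.69 [263. 229.]
scene charge_top [ 0.547 -0.482  0.101] 0.53 [341.  92.]
scene charge_top [ 0.518 -0.321  0.074] 0.44 [336. 135.]
scene charge_top [0.658 0.313 0.002] 0.29 [212. 324.]
wrist charge_top [ 0.519 -0.326  0.074] 0.79 [260. 202.]
[ 0.52635    -0.30840144  0.17257967] 0.020390898704224034
```

View pics/crop6.png

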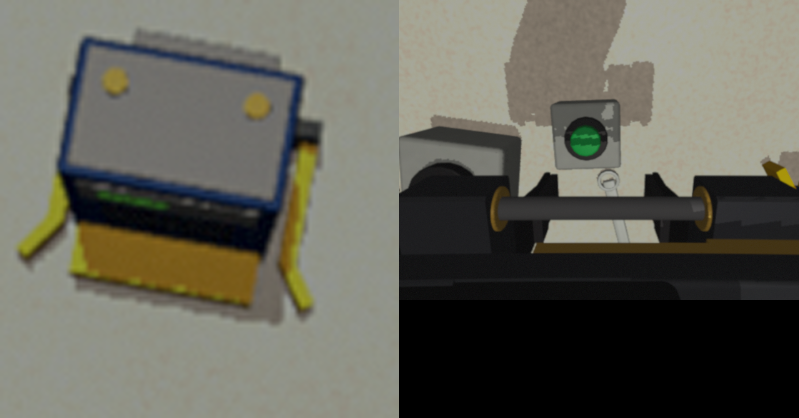

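The top crop shows the box square against the stop, with its step at about (0.624, 0.031). The wrist view shows the small pod's button, which I place at (0.516, -0.324), z = 0.074. I'll go above it with the fingers shut.

>>> {"api": "arm_command", "payload": {
  "xyz": [
    [-0.01,-0.016,0],
    [-0.01,-0.016,0],
    [-0.01,-0.016,-0.03],
    [-0.01,-0.016,-0.06],
    [-0.01,-0.016,-0.08],
    [-0.01,-0.016,-0.09],
    [-0.01,-0.016,-0.09]
  ],
  "rot": [
    [0,0,0],
    [0,0,0],
    [0,0,0],
    [0,0,0],
    [0,0,0],
    [0,0,0],
    [0,0,0]
  ],
  "grip": 0
}}

```text
time: 13.17
ee_pos: [0.5154, -0.3235, 0.0805]
eef_rot: [0.092, 0.996, 0.001, -0.002]
ft_force: [0.7, 0.3, 0.6]
width: 0.0008
grip_force: 0.0
```

>>> {"api": "arm_command", "payload": {
  "xyz": [
    [0,0,-0.004],
    [0,0,-0.008],
    [0,0,-0.011],
    [0,0,-0.013]
  ],
  "rot": [
    [0,0,0],
    [0,0,0],
    [0,0,0],
    [0,0,0]
  ]
}}

```text
time: 13.5
ee_pos: [0.517, -0.3248, 0.0703]
eef_rot: [0.092, 0.996, -0.0, 0.001]
ft_force: [-0.9, -0.9, 2.3]
width: 0.0007
grip_force: 1.3
```

>>> {"api": "arm_command", "payload": {
  "xyz": [
    [0,0,-0.002],
    [0,0,-0.004],
    [0,0,-0.004]
  ],
  "rot": [
    [0,0,0],
    [0,0,0],
    [0,0,0]
  ]
}}

```text
time: 13.75
ee_pos: [0.517, -0.3248, 0.0665]
eef_rot: [0.092, 0.996, -0.0, 0.001]
ft_force: [0.9, 0.6, 6.1]
width: 0.0002
grip_force: 3.0
```

>>> {"api": "arm_command", "payload": {
  "xyz": [
    [0,0,-0.001],
    [0,0,-0.002],
    [0,0,-0.002]
  ],
  "rot": [
    [0,0,0],
    [0,0,0],
    [0,0,0]
  ]
}}

```text
time: 14.0
ee_pos: [0.5172, -0.3249, 0.0662]
eef_rot: [0.092, 0.996, 0.0, 0.001]
ft_force: [-6.5, 5.0, 25.1]
width: 0.0003
grip_force: 12.0
```

The button bottomed out: the force rose to 25 N with no further travel. Now I'll let it come up.

>>> {"api": "arm_command", "payload": {
  "xyz": [
    [0,0,0.01],
    [0,0,0.03],
    [0,0,0.06],
    [0,0,0.1],
    [0,0,0.12],
    [0,0,0.12],
    [0,0,0.12],
    [0,0,0.12]
  ],
  "rot": [
    [0,0,0],
    [0,0,0],
    [0,0,0],
    [0,0,0],
    [0,0,0],
    [0,0,0],
    [0,0,0],
    [0,0,0]
  ]
}}

```text
time: 14.67
ee_pos: [0.516, -0.324, 0.1827]
eef_rot: [0.092, 0.996, 0.0, -0.001]
ft_force: [0.0, -0.4, -0.5]
width: 0.0004
grip_force: 0.0
```

```bash
python3 - <<'E'
from h import *
snap('top');snap('wrist')
for c,l in(('top','box'),('top','step'),('wrist','charge_top')):
    for d in r.spot_point(l,c): print(l,w(c,d['at']).round(3),round(d['conf'],2))
print(r.read_state()['ft_force'])
print(r.close_job())
E
```

```text
box [0.682 0.49  0.002] 0.74
box [ 0.713  0.014 -0.001] 0.69
step [0.769 0.511 0.023] 0.87
step [0.622 0.032 0.026] 0.56
charge_top [ 0.54  -0.485  0.101] 0.65
charge_top [ 0.521 -0.323  0.077] 0.57
[ 0.16171479 -0.55788428  0.38225353]
the job is handed in; nothing more can be done
None
```

The box is home against the dock's back stop, the green button on the smaller pod was pressed to its end and released, and I handed the job in at about 15 s; no verdict came back.

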